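Unlock the tile clamp and hold its ratchet lever at the fourth click

TASK

Unlock the tile clamping bed by pressing three keys on the key box all the way down, one at a time, each released before the next: first the big round one, then the square one, then the small round one. Then swing the bed's ratchet lever by its upright post, counter-clockwise seen from above, exactly four clicks from rest, never as far as a fifth (it would crack the tile). The clamp does not latch, so finish while still holding the lever steady with the fingers at the fourth click; leave the loose things around it alone.

Things in the scene. Friction and masses are not known exactly. Their poses are not given: they have to be found in the camera images.
- bed: tile clamping bed: grey slab 160 (its x) x 260 (its y) x 30 high, fixed; origin at the centre of its underside, z up, its -x side roughly towards the robot. A carved 90 mm tile lies on it against a steel fence at its +y end; a rubber-faced jaw, top at 58, stands 22 from the tile. The round hub (56 across) of the lever is centred at x 0, y -70 in this frame.
- lever_hub (a point): point on the lever's upright axis, at the top of the hub, 76 above the table. A return spring (4.5 N at the post at rest, 7 N at click 4) is stronger than the clicks (3.7 N either way; peak push about 11 N): let go, the lever flies back to rest. The jaw moves 5 mm per click.
- lever_post (a point): centre of the top face of the lever's upright round black post, 125 above the table. The post, 18 across, stands free from 75 to 125 above the table on a flat steel arm (18 wide, 65 to 75 above the table), 90 out from the hub's axis. At rest the arm points 133 degrees clockwise (seen from above) from the bed's +x axis.
- clamp_lever (a joint): turn of the lever about the upright hub axis, rad; 0 at its rest stop, growing counter-clockwise seen from above (the post swings away from the robot, round the bed's -y end). One click every 0.25 rad (22.5 mm of the post's path): the push rises, then gives way as the lever falls over; click n sits at 0.25 x n rad, so click 4 at 1.0 (peaks lie between). Hard stop at 1.5.
- keybox: grey key box, 90 (its x) x 200 (its y) x 30 high, fixed to the table; origin at the centre of its underside. On it three grey key modules (46 square, 14 high) in a row along its y, 60 apart, each with one black key; which key stands at which place varies.
- key_big_top (a point): centre of the top face of the big round key, 32 across; 56 above the table when up, 12 above its module's top
- key_big (a joint): how far the big round key, 32 across is pressed down, m: 0 up, 0.006 fully down; spring, 2 N to start and 5 N fully down, pops up when let go
- key_square_top (a point): centre of the top face of the square key, 26 x 26; 56 above the table when up, 12 above its module's top
- key_square (a joint): how far the square key, 26 x 26 is pressed down, m: 0 up, 0.006 fully down; spring, 2 N to start and 5 N fully down, pops up when let go
- key_small_top (a point): centre of the top face of the small round key, 18 across; 56 above the table when up, 12 above its module's top
- key_small (a joint): how far the small round key, 18 across is pressed down, m: 0 up, 0.006 fully down; spring, 2 N to start and 5 N fully down, pops up when let go
- oxide_pot: small capped amber glass jar, 26 across, 36 high, standing on the bed behind the jaw (mm); loose, to be left alone
- wood_tool: flat wooden modelling tool, 150 x 12 x 8, lying between bed and key box (mm); loose, to be left alone
- mallet: hammer about 260 long lying at the back of the table (mm); loose, to be left alone
- blank_tile: bare clay tile 100 x 100 x 12 lying at the back right (mm); loose, to be left alone
- batten: thin wooden strip 380 x 35 x 10 lying at the left (mm); loose, to be left alone
- mug: white mug 76 across, 90 high, at the right (mm); loose, to be left alone
- slip_brush: brush about 200 long lying at the right (mm); loose, to be left alone

How it is judged (in metres and radians):
On the way, in this order (a step that is already met when the one before it is completed fails the run):
1. The big round key is pressed down alone, lever at rest (value of joint key_big above 0.004 m and value of joint each of key_square, key_small below 0.002 m and value of joint clamp_lever below 0.12 rad), for 0.04 s.
2. The square key is pressed down alone, lever at rest (value of joint key_square above 0.004 m and value of joint each of key_big, key_small below 0.002 m and value of joint clamp_lever below 0.12 rad), for 0.04 s.
3. The small round key is pressed down alone, lever at rest (value of joint key_small above 0.004 m and value of joint each of key_big, key_square below 0.002 m and value of joint clamp_lever below 0.12 rad), for 0.04 s.
4. The lever stands at the fourth click, held by the fingers, keys up (value of joint clamp_lever between 0.8875 and 1.1125 rad and contact force between the fingers and clamp_lever above 1 N and value of joint each of key_big, key_square, key_small below 0.002 m), for 0.3 s.
At the end, for the whole second after the job is handed in: The lever is at the fourth click (0.89 to 1.11 rad, that is past the fourth peak and short of the fifth), still (under 0.1 rad/s), with the fingers pushing on it with over 1 N; all three keys are up (all of step 4 and velocity of joint clamp_lever between -0.1 and 0.1 rad/s); the arm keeps its last pose, push and grip.
It fails at once if the lever reaches the fifth click (past 1.14 rad) (value of joint clamp_lever above 1.14 rad).
It fails at once if two keys are down at once (value of joint each of key_big, key_square above 0.003 m or value of joint each of key_big, key_small above 0.003 m or value of joint each of key_square, key_small above 0.003 m).
It fails at once if a loose thing is shifted by more than 25 mm (distance of any of oxide_pot, wood_tool, mallet, blank_tile, batten, mug, slip_brush from where it was at the start of the episode above 0.025 m).
It also fails if it takes over 61 s, if anything falls off the work surface, if the arm or the gripper's body presses on something with over 40 N, if the wrist force passes 120 N, or if a joint passes its speed limit or range.

ROBOT

A 6-joint arm with a two-finger parallel gripper is mounted at the origin on the work surface. World frame = base frame: x ahead of the robot, y to its left, z up, the work surface at z = 0. Lengths are in mm, angles in rad, forces in N, time in s.
With the tool pointing down it reaches from about 225 to 725 mm from the base axis. Payload 3.1 kg.
Tool frame: the origin (TCP) lies midway between the tips of the shut fingers; the grasp point (between the pads) lies 19 mm behind it; z points along the fingers, y is the line along which they close (so a half turn about z gives the same grasp; the last joint's range is limited). The gripper opens to 85 mm and grips with 20 to 120 N. Pads are 22 mm wide; open, the fingers measure 114 mm over their backs; the gripper's body (76 mm by 85 mm) begins 54 mm behind the grasp point. The pads swing forward as they close: fully open they stand 13 mm farther back than shut.
Start: joints at [1.033, 0.048, 0.099, 1.622, 0, 1.443], TCP at [209.18, 481.52, 231.312] pointing down, gripper open.
Joint ranges: [-2.91, 2.91], [-0.99, 1.94], [-1.21, 1.42], [-2.12, 2.29], [-1.49, 1.47], [-3.14, 3.14]. Speed limits (rad/s): [2.79, 2.79, 3.14, 3.14, 3.14, 3.14].

INTERFACE

Orientations are given as a rotation vector (axis times angle).
In Python, from cell import bot gives the robot as it stands.
- The arm moves only by the shell command python3 -m jog 'ROWS' [FORCE]. ROWS is JSON, a list of rows, each a list of 7 numbers: the shift along the world's x, y, z in m, then the turn, a rotation vector about the world's x, y, z in rad, then the opening in per cent of the stroke, from 0 (shut) to 100 (fully open). A call has 1 to 5 rows; each row is the pose to reach, as a shift and turn from the pose commanded when the call began; what a row does not reach only later rows make up. A row lasts 1/12 s, in which the tool goes at most 41.7 mm and 7.16 degrees, less where a joint would pass 70% of its speed; a pose out of reach is approached as far as the arm can. A call with a gripper value outside its range is refused whole. The fingers move at their own pace and stop on an object; FORCE is the grip in N (left out, the last holds). Time passes only in rows, so rows that repeat a pose let the fingers close. It gives the time, the measured TCP pose, the force, the opening and the grip force at its end, in the units of the state.
- bot.sense(): the state, without advancing time (a new reading comes with each control period).
- bot.capture(name): name is "scene" or "side" or "wrist"; returns a dict with "frame" (420x560x3 uint8, blue, green, red), "mtx" (3x3 intrinsics, pixels), "cam_to_world" (4x4, takes a point from camera to world coordinates). Camera axes: x right, y up, looking along -z (the intrinsics and any distortion apply to the point x, -y, -z); pixel columns grow to the right and rows downward; lengths in mm; the calibration is good to about 2 mm. A picture is of the moment at which its call begins. There is no depth.
- bot.hand_in(): hands the job in; it is judged then, once.
Trained networks look in a picture, given as the dict that the camera call returned (one of the last four; its "shot" number tells which), for a name from the list of things; names that differ only in an ending like _2 or _b are one class to them, and where a whole thing is asked for, a point or a joint stands for the part that bears it (a point fixed in the world has none). Each returns a list of dicts, best first, with "confidence" (0 to 1); they miss things now and then, are a little off and sometimes report something else, mostly with a low value. They report only what shows in the picture. A call takes as long as a camera call.
- bot.masks_of(picture, thing): "pixels" (420x560 bool, what is visible of it) and "xy" ([column, row] in pixels, amid what is visible of it).
The state is a dict: "time_s": time; "q": joint angles; "qd": joint speeds; "effort": joint torques, N m; "eef_pos": TCP position; "tcp_rot": TCP orientation; "wrist_force": force on the tool from outside, world axes, zero at the start; "moment": the same for the moment, N m; "grip_width": opening from 0.0 (shut) to 1.0 (fully open); "grasp_force": force on a finger pad.
Only numpy, scipy, OpenCV 4.12 (cv2) and the standard library are available. Lean on these libraries where they do the work, as an engineer would, in place of code of your own. Each camera call takes 0.05 s, during which the arm holds its last target. There are 200 camera calls.

## Working session

There is one attempt and no reset: what is moved stays moved. The work goes in short steps, Python scripts to look and compute and a shell command to move; the robot and the scene stay as the last step left them, time stands still between calls to the robot, and variables do not carry over. Pictures are saved under pics/ and viewed, at most 10 in all, crops included, and the job is handed in when it is done.

```bash
mkdir -p pics; cat > h.py <<'E'
import numpy as np,cv2
from cell import bot
def ray(c,px):
    u=cv2.undistortPoints(np.array([[px]],float),c["mtx"],None)[0,0] if True else 0
    T=np.array(c["cam_to_world"]);d=T[:3,:3]@np.array([u[0],-u[1],-1.]);return T[:3,3],d
def at(c,px,z):
    o,d=ray(c,px);return (o+d*(z-o[2])/d[2])[:2].round(1)
def proj(c,p):
    T=np.linalg.inv(np.array(c["cam_to_world"]));q=T[:3,:3]@np.array(p,float)+T[:3,3]
    r=np.array(c["mtx"])@np.array([q[0],-q[1],-q[2]]);return r[:2]/r[2]
E
python3 - <<'E'
from h import *
ims=[]
for n in("scene","side"):
    c=bot.capture(n);c["mtx"]=np.array(c["mtx"]);ims.append(c["frame"]);cv2.imwrite(f"pics/{n}.png",c["frame"])
    print(n,[k for k in c],np.array(c["cam_to_world"])[:3,3])
    for t,z in(("key_big_top",56),("key_square_top",56),("key_small_top",56),("lever_post",125),("clamp_lever",75),("keybox",30),("bed",30),("oxide_pot",50),("wood_tool",8)):
        for m in bot.masks_of(c,t)[:2]:
            print(t,np.round(m["confidence"],2),np.round(m["xy"],1),at(c,m["xy"],z),int(m["pixels"].sum()))
print(bot.sense())
E
```

```text
scene ['frame', 'mtx', 'cam_to_world', 'shot'] [1125.67449554  827.14109924  734.44479717]
key_square_top 0.63 [254.1 195.7] [ 546.7 -181.4] 60
key_small_top 0.53 [245.6 204.1] [ 595.6 -152.5] 697
key_small_top 0.35 [316.4 224. ] [484.7  63. ] 327
lever_post 0.87 [321.  225.1] [543.4 151.6] 316
clamp_lever 0.64 [319.6 225.7] [500.7  96.2] 394
clamp_lever 0.2 [244.1 205.2] [ 617.4 -122.2] 722
keybox 0.6 [242.2 207. ] [ 593.3 -181. ] 658
keybox 0.35 [267.5 227.7] [590.6 -35.6] 169
bed 0.68 [320.9 268.7] [579.2 201. ] 4647
wood_tool 0.7 [317.4 227. ] [447.1  23.5] 356
wood_tool 0.51 [269.5 226.2] [564.4 -65.7] 137
side ['frame', 'mtx', 'cam_to_world', 'shot'] [ -99.08864673 -654.35057476  663.74783241]
key_big_top 0.62 [333.3 270.8] [ 532.7 -236.6] 142
key_small_top 0.58 [353.  279.6] [ 536.9 -289.9] 41
lever_post 0.59 [229.1 220.1] [450.   38.4] 317
lever_post 0.44 [339.9 286.9] [ 428.4 -324.1] 1699
clamp_lever 0.82 [231.1 220.8] [502.2  95.6] 341
clamp_lever 0.36 [300.1 203.1] [708.1  15.2] 671
keybox 0.75 [338.2 287.1] [ 518.1 -263.2] 1628
keybox 0.38 [226.9 220.8] [539.8 162.5] 3088
[... 175 characters left out ...]
 298
{'time_s': 1.0, 'q': array([ 1.03319179e+00,  4.79891804e-02,  9.92221215e-02,  1.62201682e+00,
       -1.95712478e-05,  1.44301113e+00]), 'qd': array([ 8.92271005e-05,  1.91330822e-03, -9.30162761e-05, -4.96122069e-04,
        4.20324110e-05,  6.16792234e-04]), 'effort': array([-2.40347936e-04, -3.38655210e+01,  3.20167422e+01,  1.18906999e-03,
       -3.78958134e-05, -3.88066283e-06]), 'eef_pos': array([209.18946629, 481.51580827, 231.32829869]), 'tcp_rot': array([6.39242672e-01, 3.07584646e+00, 8.43560074e-06]), 'wrist_force': array([ 0.3072407 , -0.18895957,  0.5938699 ]), 'moment': array([ 0.02058667, -0.05252122,  0.04165873]), 'grasp_force': 0.0, 'grip_width': 0.9988953546653276}
```

View pics/scene.png

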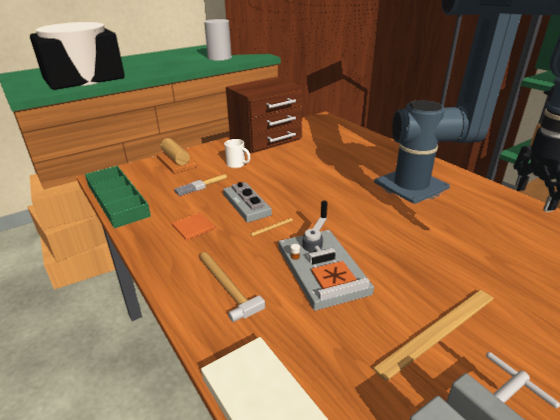

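View pics/side.png

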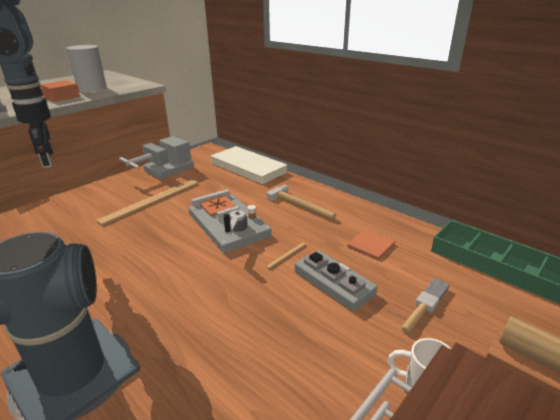

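The order on the box in the side view is square (317,258), big (333,269), small (353,281). The lever post is at (228,222). I'll move over the bed to look with the wrist camera.

```bash
for i in 1; do python3 -m jog '[[0.024,-0.033,0.008,0,0,0,0],[0.048,-0.066,0.016,0,0,0,0],[0.072,-0.1,0.024,0,0,0,0],[0.096,-0.133,0.032,0,0,0,0],[0.12,-0.16,0.04,0,0,0,0]]' 30; done
python3 -m jog '[[0.024,-0.033,0.008,0,0,0,0],[0.048,-0.066,0.016,0,0,0,0],[0.072,-0.1,0.024,0,0,0,0],[0.096,-0.133,0.032,0,0,0,0],[0.12,-0.16,0.04,0,0,0,0]]'
python3 - <<'E'
from h import *
c=bot.capture("wrist");cv2.imwrite("pics/w1.png",c["frame"])
print(np.array(c["cam_to_world"]).round(2),np.array(c["mtx"]))
for t,z in(("lever_post",125),("lever_hub",76),("clamp_lever",75),("bed",30),("oxide_pot",66)):
    for m in bot.masks_of(c,t)[:2]:
        print(t,np.round(m["confidence"],2),np.round(m["xy"],1),at(c,m["xy"],z),int(m["pixels"].sum()))
print(bot.sense()["eef_pos"],bot.sense()["q"])
E
```

```text
time_s: 1.42
eef_pos: [329.7, 319.6, 272.0]
tcp_rot: [0.639, 3.075, 0.0]
wrist_force: [1.1, 0.8, -0.2]
grip_width: 0.3
grasp_force: 0.0
time_s: 1.83
eef_pos: [449.9, 159.2, 312.1]
tcp_rot: [0.641, 3.075, 0.0]
wrist_force: [1.0, 0.6, -0.1]
grip_width: 0.004
grasp_force: 0.0
[[ 4.0000e-01 -8.8000e-01 -2.6000e-01  3.8271e+02]
 [ 9.2000e-01  3.8000e-01  1.1000e-01  1.8728e+02]
 [-0.0000e+00 -2.8000e-01  9.6000e-01  4.5414e+02]
 [ 0.0000e+00  0.0000e+00  0.0000e+00  1.0000e+00]] [[296.42589809   0.         280.48054336]
 [  0.         296.42589809 208.72277668]
 [  0.           0.           1.        ]]
lever_post 0.78 [243.6 228.9] [477.2  98.5] 1314
lever_hub 0.76 [245.5 229.1] [492.5  87.5] 1389
clamp_lever 0.69 [505.1 105.3] [473.6 443.3] 6501
clamp_lever 0.65 [242.2 229.3] [491.3  83. ] 1293
bed 0.73 [331.  223.3] [548.9 198.1] 16130
bed 0.39 [376.1 342.5] [783.  192.6] 253
[448.56358553 162.1326674  311.12865103] [ 2.05761725e-01 -3.95338095e-02  1.72280633e-01  1.78333909e+00
  5.24155101e-04  6.14838260e-01]
```

View pics/w1.png

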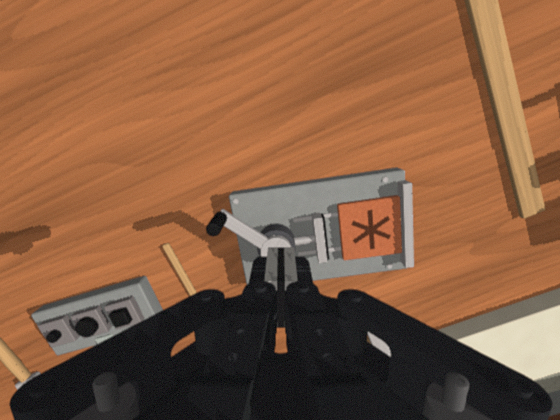

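```bash
python3 - <<'E'
from h import *
c=bot.capture("wrist")
A,B,C=[at(c,p,30) for p in((232,194),(403,169.5),(412,268))]
print(A,B,C,B-A,np.degrees(np.arctan2(*(B-A)[::-1])),np.linalg.norm(B-A),np.linalg.norm(C-B))
print("post",at(c,(213,228),125),"hub",at(c,(277,237),76))
for n,p in(("small",(54,336)),("big",(86,326)),("sq",(121,317))):print(n,at(c,p,56))
f=cv2.resize(c["frame"][150:370,0:300],None,fx=2.6,fy=2.6,interpolation=cv2.INTER_CUBIC);cv2.imwrite("pics/w2.png",f)
E
```

```text
[446.5  84.1] [511.  324.7] [667.2 292.6] [ 64.5 240.6] 74.99301822240619 249.09558406362808 159.4642593185069
post [460.   69.3] hub [518.  125.5]
small [ 539.6 -273.2]
big [ 544.  -215.5]
sq [ 551.6 -155.7]
```

View pics/w2.png

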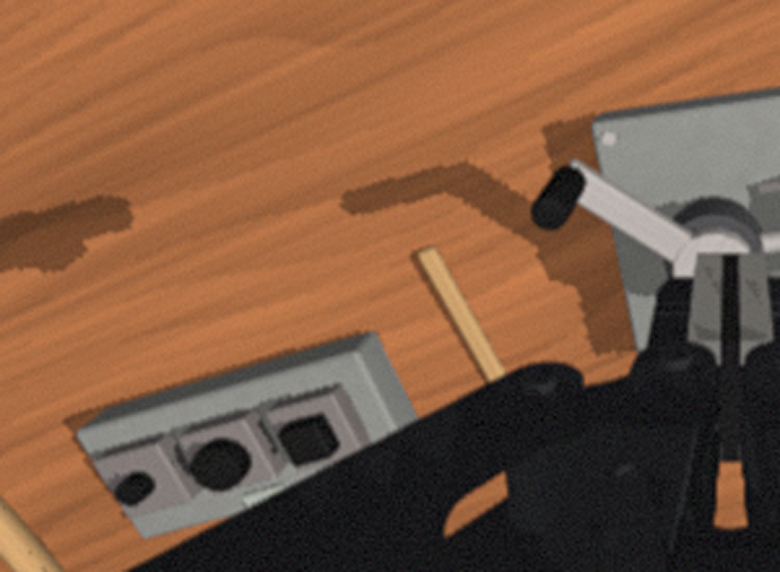

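```bash

python3 -m jog '[[0.014,-0.036,-0.006,0,0,0.06,0],[0.028,-0.072,-0.012,0,0,0.12,0],[0.042,-0.108,-0.018,0,0,0.18,0],[0.056,-0.144,-0.024,0,0,0.24,0],[0.07,-0.18,-0.03,0,0,0.3,0]]'
python3 -m jog '[[0.014,-0.036,-0.006,0,0,0,0],[0.028,-0.072,-0.012,0,0,0,0],[0.042,-0.108,-0.018,0,0,0,0],[0.056,-0.144,-0.024,0,0,0,0],[0.07,-0.18,-0.03,0,0,0,0]]'
python3 -m jog '[[0.006,-0.025,0,0,0,0,0],[0.01,-0.04,0,0,0,0,0],[0.01,-0.04,0,0,0,0,0]]'
python3 - <<'E'
from h import *
c=bot.capture("wrist");cv2.imwrite("pics/w3.png",c["frame"])
for t in("key_big","key_square","key_small"):
    for m in bot.masks_of(c,t+"_top")[:2]:
        print(t,np.round(m["confidence"],2),np.round(m["xy"],1),at(c,m["xy"],56),int(m["pixels"].sum()))
print(bot.sense()["eef_pos"],bot.sense()["tcp_rot"],bot.sense()["q"])
E
```

```text
time_s: 2.6
eef_pos: [519.1, -18.2, 281.1]
tcp_rot: [0.162, 3.137, 0.0]
wrist_force: [1.1, -0.6, 0.4]
grip_width: 0.0
grasp_force: 0.0
time_s: 3.02
eef_pos: [589.8, -198.1, 250.9]
tcp_rot: [-0.168, -3.137, -0.001]
wrist_force: [1.2, 0.8, 0.1]
grip_width: 0.001
grasp_force: 0.0
time_s: 3.27
eef_pos: [599.6, -240.0, 249.3]
tcp_rot: [-0.174, -3.135, 0.0]
wrist_force: [0.1, 0.5, -0.9]
grip_width: 0.002
grasp_force: 0.0
key_big 0.92 [289.3 140.5] [ 547.5 -225.5] 673
key_big 0.64 [292.3 162.2] [ 571.6 -224.6] 7188
key_square 0.86 [338.1 141.3] [ 554.2 -172. ] 597
key_square 0.17 [286.9 159.7] [ 568.1 -230.3] 7503
key_small 0.69 [287.  142.2] [ 549.  -228.2] 660
key_small 0.6 [234.9 143. ] [ 543.6 -285.7] 227
[ 599.31209352 -236.29985222  251.70202709] [1.68521139e-01 3.13705333e+00 9.21567178e-04] [-4.79871153e-01  3.84808787e-01  5.32889753e-01  1.71910527e+00
  5.40823185e-04 -3.72535256e-01]
```

View pics/w3.png

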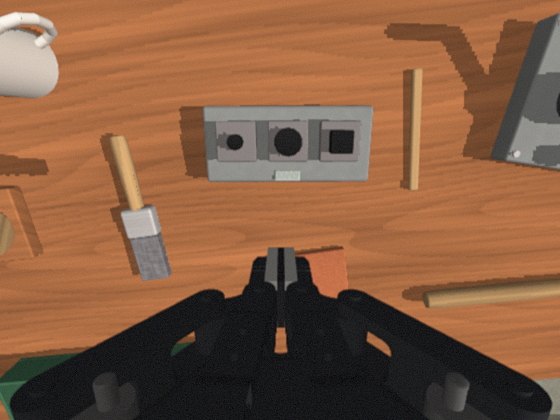

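The keys are clearly visible: small (235,142), big (288,141), square (342,141).

```bash

python3 -m jog '[[0,0,0,0,0,0,0],[0,0,0,0,0,0,0]]'
python3 - <<'E'
from h import *
for i in range(2):
  c=bot.capture("wrist")
  for t in("key_big","key_square","key_small"):
    for m in bot.masks_of(c,t+"_top")[:2]:
        p=np.argwhere(m["pixels"]);
        if len(p)>1000: continue
        ctr=(p.min(0)+p.max(0))[::-1]/2
        print(t,np.round(m["confidence"],2),np.round(m["xy"],1),ctr,at(c,ctr,56),len(p))
  g=c["frame"].max(2)<60
  n,l,s,ce=cv2.connectedComponentsWithStats(g[115:175,210:370].astype('uint8'))
  print([(s[k,4],ce[k].round(1)+[210,115],at(c,ce[k]+[210,115],56)) for k in range(1,n) if s[k,4]>60])
  print(bot.sense()["eef_pos"])
E
```

```text
time_s: 3.63
eef_pos: [599.3, -236.9, 252.0]
tcp_rot: [0.169, 3.136, -0.0]
wrist_force: [0.3, -0.1, 0.0]
grip_width: 0.003
grasp_force: 0.0
key_big 0.64 [284.2 140.7] [285.5 141. ] [ 547.9 -226.8] 631
key_square 0.57 [337.  141.2] [337.5 141.5] [ 554.6 -169.2] 572
key_small 0.47 [233. 143.] [232.  141.5] [ 542.1 -286.1] 217
[(np.int32(587), array([284.9, 141.5]), array([ 548.4, -227.5])), (np.int32(523), array([337.5, 141.4]), array([ 554.4, -169.2])), (np.int32(189), array([232. , 141.5]), array([ 542.2, -286.2]))]
[ 599.18591217 -237.94347213  251.63980357]
key_big 0.87 [284.3 142. ] [286. 141.] [ 547.8 -227.2] 616
key_small 0.56 [233.9 142.9] [233.  141.5] [ 542.  -285.9] 221
[(np.int32(589), array([285.7, 141.7]), array([ 548.5, -227.6])), (np.int32(526), array([338.5, 141.3]), array([ 554.4, -169.1])), (np.int32(186), array([232.8, 141.6]), array([ 542.1, -286.1]))]
[ 599.13734583 -238.46805324  251.35216825]
```

```bash

python3 -m jog '[[-0.02,0.004,-0.03,0,0,0,0],[-0.04,0.008,-0.06,0,0,0,0],[-0.051,0.01,-0.095,0,0,0,0],[-0.051,0.01,-0.13,0,0,0,0],[-0.051,0.01,-0.16,0,0,0,0]]'
python3 -m jog '[[0,0,-0.015,0,0,0,0],[0,0,-0.015,0,0,0,0],[0,0,-0.015,0,0,0,0],[0,0,-0.015,0,0,0,0]]'
python3 - <<'E'
from h import *
c=bot.capture("wrist");cv2.imwrite("pics/w4.png",c["frame"])
s=bot.sense();print(s["eef_pos"],s["wrist_force"])
E
```

```text
time_s: 4.45
eef_pos: [546.8, -228.1, 89.2]
tcp_rot: [-0.173, -3.136, -0.001]
wrist_force: [0.4, -0.0, -0.6]
grip_width: -0.0
grasp_force: 0.0
time_s: 4.78
eef_pos: [549.2, -229.1, 78.1]
tcp_rot: [0.172, 3.134, -0.002]
wrist_force: [0.3, -0.1, 0.4]
grip_width: -0.001
grasp_force: 0.0
[ 549.73886083 -229.40890146   78.81586017] [-0.26944024  0.36845859  0.40479004]
```

View pics/w4.png

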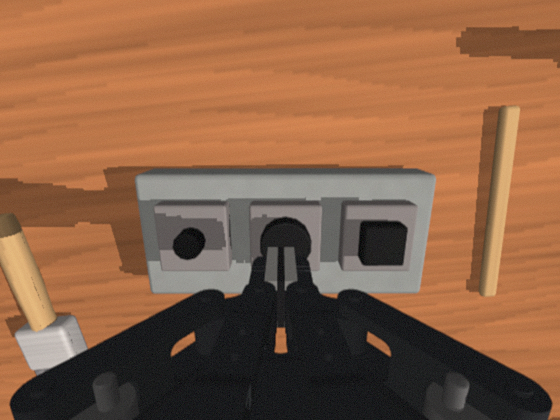

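The shut fingers sit over the big key at (285,240).

```bash

python3 -m jog '[[0,0.001,-0.018,0,0,0,0],[0,0.001,-0.025,0,0,0,0],[0,0.001,-0.028,0,0,0,0],[0,0.001,-0.030,0,0,0,0],[0,0.001,-0.03,0,0,0,0]]'
```

```text
time_s: 5.25
eef_pos: [549.8, -228.3, 50.0]
tcp_rot: [0.172, 3.133, -0.003]
wrist_force: [-1.3, 1.1, 7.8]
grip_width: 0.002
grasp_force: 4.0
```

```bash

python3 -m jog '[[0,0,0.03,0,0,0,0],[0.003,0.029,0.03,0,0,0,0],[0.006,0.058,0.03,0,0,0,0],[0.006,0.058,0.03,0,0,0,0],[0.006,0.058,0.03,0,0,0,0]]'
python3 -m jog '[[0,0,-0.018,0,0,0,0],[0,0,-0.025,0,0,0,0],[0,0,-0.028,0,0,0,0],[0,0,-0.030,0,0,0,0],[0,0,-0.03,0,0,0,0]]'
```

```text
time_s: 5.67
eef_pos: [554.6, -168.5, 77.4]
tcp_rot: [0.168, 3.136, -0.001]
wrist_force: [-0.2, -0.6, -0.9]
grip_width: 0.004
grasp_force: 0.0
time_s: 6.08
eef_pos: [554.7, -170.4, 50.0]
tcp_rot: [0.174, 3.135, -0.001]
wrist_force: [-3.7, 2.5, 13.3]
grip_width: 0.002
grasp_force: 6.8
```

Square is down. Next I release it and go to the small key, passing over the big one at height.

```bash

python3 -m jog '[[0,0,0.035,0,0,0,0],[-0.003,-0.03,0.035,0,0,0,0],[-0.006,-0.06,0.035,0,0,0,0],[-0.009,-0.09,0.035,0,0,0,0],[-0.012,-0.117,0.035,0,0,0,0]]'
python3 -m jog '[[0,0,-0.005,0,0,0,0],[0,0,-0.005,0,0,0,0],[0,0,-0.005,0,0,0,0]]'
python3 - <<'E'
from h import *
c=bot.capture("wrist");cv2.imwrite("pics/w5.png",c["frame"][120:330,120:440])
s=bot.sense();print(s["eef_pos"],s["wrist_force"])
E
```

```text
time_s: 6.5
eef_pos: [541.4, -288.7, 81.4]
tcp_rot: [-0.174, -3.136, 0.001]
wrist_force: [-0.5, 0.8, -0.4]
grip_width: 0.0
grasp_force: 0.0
time_s: 6.75
eef_pos: [541.1, -286.3, 75.3]
tcp_rot: [-0.174, -3.135, -0.003]
wrist_force: [-0.8, -0.9, 0.5]
grip_width: -0.004
grasp_force: 0.0
[ 541.53898272 -285.80104212   75.61424118] [-0.60290743  0.45123817 -0.18046802]
```

View pics/w5.png

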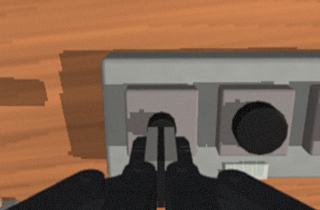

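```bash

python3 -m jog '[[0,0,-0.016,0,0,0,0],[0,0,-0.023,0,0,0,0],[0,0,-0.026,0,0,0,0],[0,0,-0.028,0,0,0,0],[0,0,-0.028,0,0,0,0]]'
python3 -m jog '[[0,0,0.035,0,0,0,0],[0,0,0.07,0,0,0,0],[-0.003,0.03,0.1,0,0,0,0],[-0.01,0.07,0.12,0,0,0,0],[-0.02,0.11,0.14,0,0,0,0]]'

```

```text
time_s: 7.22
eef_pos: [542.5, -285.5, 50.1]
tcp_rot: [0.17, 3.137, 0.0]
wrist_force: [-1.8, 1.4, 4.5]
grip_width: 0.004
grasp_force: 2.4
time_s: 7.63
eef_pos: [524.3, -182.9, 186.7]
tcp_rot: [0.173, 3.135, -0.001]
wrist_force: [-0.1, 0.5, -0.3]
grip_width: -0.003
grasp_force: 0.0
```

```bash

python3 -m jog '[[0,0.035,0.02,0,0,0,0],[0,0.075,0.03,0,0,0,0],[0,0.115,0.04,0,0,0,0],[0,0.155,0.05,0,0,0,0],[0,0.19,0.06,0,0,0,0]]'
python3 -m jog '[[0.01,0.03,0,0,0,0,0],[0.02,0.06,0,0,0,0,0],[0.02,0.06,0,0,0,0,0],[0.02,0.06,0,0,0,0,0]]'
python3 - <<'E'
from h import *
c=bot.capture("wrist");cv2.imwrite("pics/w6.png",c["frame"])
print(np.array(c["cam_to_world"])[:3,3])
for t,z in(("lever_post",125),("lever_hub",76),("bed",30)):
    for m in bot.masks_of(c,t)[:2]:
        print(t,np.round(m["confidence"],2),np.round(m["xy"],1),at(c,m["xy"],z),int(m["pixels"].sum()))
print(bot.sense()["eef_pos"])
E
```

```text
time_s: 8.05
eef_pos: [522.9, 9.1, 245.4]
tcp_rot: [-0.17, -3.137, -0.001]
wrist_force: [0.8, -0.2, -0.1]
grip_width: 0.003
grasp_force: 0.0
time_s: 8.38
eef_pos: [543.4, 68.1, 244.3]
tcp_rot: [-0.165, -3.136, 0.001]
wrist_force: [-0.2, -1.1, 0.7]
grip_width: 0.001
grasp_force: 0.0
[470.89837048  75.04418131 386.49716691]
lever_post 0.96 [303.7 163. ] [507.4  91.4] 2674
lever_hub 0.69 [302.7 163.5] [514.6  93.4] 2800
bed 0.59 [376.5 181.9] [552.7 183.8] 28291
[543.58530976  65.0937425  244.47093694]
```

View pics/w6.png

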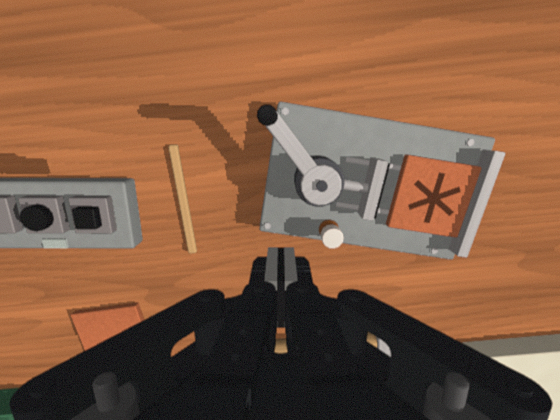

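The post top shows at (266,115) and the hub's axis at (321,186). The bed corners are at (280,102), (494,139) and (261,232).

```bash
python3 - <<'E'
from h import *
for i in range(2):
  c=bot.capture("wrist")
  f=c["frame"]
  g=cv2.GaussianBlur(f,(3,3),0).max(2)[95:130,245:290]<55
  n,l,s,ce=cv2.connectedComponentsWithStats(g.astype('uint8'));k=1+s[1:,4].argmax();pc=ce[k]+[245,95]
  P=at(c,pc,125);H=at(c,(321,186),76)
  A,B,D=[at(c,p,30) for p in((280,102),(494,139),(261,232))]
  yaw=np.degrees(np.arctan2(*(B-A)[::-1]))-90
  yaw2=np.degrees(np.arctan2(*(D-A)[::-1]))
  print(pc,s[k],P,H,P-H,np.linalg.norm(P-H),np.degrees(np.arctan2(*(P-H)[::-1])),yaw,yaw2,np.linalg.norm(B-A),np.linalg.norm(D-A))
  y=np.radians(yaw);ex=np.array([np.cos(y),np.sin(y)]);ey=np.array([-ex[1],ex[0]])
  print("hub from corner",A+80*ex+60*ey, bot.sense()["eef_pos"])
E
```

```text
[269.23411371 113.83277592] [ 15   9  19  20 299] [463.5  63.4] [541.  107.9] [-77.5 -44.5] 89.36721994109473 -150.13583550374804 -15.545837259827096 -15.07517222146761 254.09574966929299 159.1780449685195
hub from corner [542.55386043 110.16424463] [543.68482329  64.93506508 244.53713135]
[269.39057239 113.74747475] [ 15   9  19  20 297] [463.6  63.5] [541.2 107.8] [-77.6 -44.3] 89.354630545932 -150.2789786875946 -15.545837259827096 -15.119309546726434 254.09574966929299 159.10754224737434
hub from corner [542.75386043 110.06424463] [543.74874607  64.90698525 244.57145335]
```

```bash

python3 -m jog '[[-0.016,-0.001,0,0,0,0.11,70],[-0.032,-0.001,0,0,0,0.22,70],[-0.048,-0.002,0,0,0,0.33,70],[-0.064,-0.003,0,0,0,0.44,70],[-0.079,-0.003,0,0,0,0.55,70]]'
python3 -m jog '[[0,0,-0.03,0,0,0.108,70],[0,0,-0.06,0,0,0.108,70],[0,0,-0.09,0,0,0.108,70],[0,0,-0.1,0,0,0.108,70],[0,0,-0.1,0,0,0.108,70]]'
python3 - <<'E'
from h import *
c=bot.capture("wrist");cv2.imwrite("pics/w7.png",c["frame"])
s=bot.sense();print(s["eef_pos"],s["tcp_rot"],s["q"],proj(c,s["eef_pos"]),proj(c,(464.3,61.8,125)))
from scipy.spatial.transform import Rotation as R
print(R.from_rotvec(s["tcp_rot"]).as_matrix().round(3))
E
```

```text
time_s: 9.1
eef_pos: [464.0, 62.0, 244.6]
tcp_rot: [0.691, -3.064, 0.0]
wrist_force: [0.6, -0.1, 0.7]
grip_width: 0.692
grasp_force: 0.0
time_s: 9.52
eef_pos: [462.2, 62.4, 141.2]
tcp_rot: [0.846, -3.018, -0.003]
wrist_force: [0.1, -0.1, 0.6]
grip_width: 0.699
grasp_force: 0.0
[463.84949397  62.50443437 143.63506628] [ 8.47920675e-01 -3.02199515e+00 -1.28276227e-03] [-9.46651866e-03 -9.91961559e-02 -2.19141531e-01  1.45385861e+00
 -2.34442539e-05 -5.56565086e-01] [278.73564534 270.59504379] [277.36652335 255.4046841 ]
[[-0.854 -0.52  -0.003]
 [-0.52   0.854  0.   ]
 [ 0.003  0.002 -1.   ]]
```

View pics/w7.png

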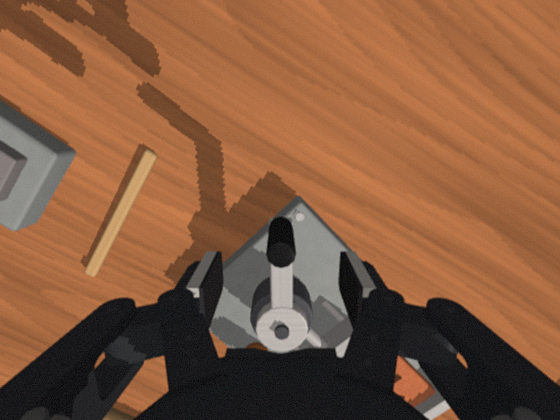

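The post stands between the open fingers, with its top at about (281,256). I'll descend and grip.

```bash

python3 -m jog '[[0,0,-0.02,0,0,0,70],[0,0,-0.04,0,0,0,70],[0,0,-0.056,0,0,0,70],[0,0,-0.058,0,0,0,70],[0,0,-0.058,0,0,0,70]]'
python3 -m jog '[[0,0,0,0,0,0,12],[0,0,0,0,0,0,12],[0,0,0,0,0,0,10],[0,0,0,0,0,0,10],[0,0,0,0,0,0,10]]' 40

```

```text
time_s: 9.98
eef_pos: [465.6, 62.8, 87.7]
tcp_rot: [-0.85, 3.024, -0.0]
wrist_force: [-0.9, -1.2, 0.9]
grip_width: 0.702
grasp_force: 0.0
time_s: 10.4
eef_pos: [465.6, 64.0, 88.4]
tcp_rot: [-0.85, 3.022, 0.003]
wrist_force: [-1.9, 2.3, 5.9]
grip_width: 0.2
grasp_force: 39.0
```

```bash
python3 - <<'E'
import numpy as np
f=-2.597
p=lambda t:90*np.array([np.cos(f+t),np.sin(f+t)])
for a in(0,.4,.8):print([(round(t,2),(p(a+t)-p(a)).round(1).tolist()) for t in(.08,.16,.24,.32,.4)])
print((p(1)-p(.8)).round(1),(p(.9)-p(.8)).round(1))
E
```

```text
[(0.08, [4.0, -6.0]), (0.16, [8.4, -11.7]), (0.24, [13.3, -17.0]), (0.32, [18.6, -21.8]), (0.4, [24.2, -26.3])]
[(0.08, [6.0, -4.0]), (0.16, [12.3, -7.5]), (0.24, [18.8, -10.4]), (0.32, [25.6, -12.9]), (0.4, [32.6, -14.8])]
[(0.08, [7.1, -1.3]), (0.16, [14.2, -2.1]), (0.24, [21.4, -2.3]), (0.32, [28.6, -1.9]), (0.4, [35.7, -0.9])]
[17.8 -2.3] [ 8.9 -1.6]
```

```bash

python3 -m jog '[[0.004,-0.006,0,0,0,0.08,10],[0.0084,-0.0117,0,0,0,0.16,10],[0.0133,-0.017,0,0,0,0.24,10],[0.0186,-0.0218,0,0,0,0.32,10],[0.0242,-0.0263,0,0,0,0.4,10]]' 50

```

```text
time_s: 10.82
eef_pos: [490.1, 38.2, 88.4]
tcp_rot: [-1.438, 2.789, 0.004]
wrist_force: [0.6, 4.7, 4.8]
grip_width: 0.197
grasp_force: 48.7
```

```bash

python3 -m jog '[[0.006,-0.004,0,0,0,0.08,10],[0.0123,-0.0075,0,0,0,0.16,10],[0.0188,-0.0104,0,0,0,0.24,10],[0.0256,-0.0129,0,0,0,0.32,10],[0.0326,-0.0148,0,0,0,0.4,10]]'
python3 -m jog '[[0.0045,-0.0009,0,0,0,0.05,10],[0.0089,-0.0016,0,0,0,0.1,10],[0.0134,-0.002,0,0,0,0.15,10],[0.0178,-0.0023,0,0,0,0.2,10],[0.0178,-0.0023,0,0,0,0.2,10]]'
python3 - <<'E'
from h import *
c=bot.capture("scene")
c=bot.capture("wrist");cv2.imwrite("pics/w8.png",c["frame"])
s=bot.sense();print(s["eef_pos"],s["wrist_force"],s["grasp_force"])
p=s["eef_pos"][:2];d=p-[541.5,108.3];print(np.hypot(*d),np.arctan2(d[1],d[0])+2.597)
E
```

```text
time_s: 11.23
eef_pos: [522.3, 24.1, 88.4]
tcp_rot: [-1.964, 2.447, 0.005]
wrist_force: [-4.7, 7.9, 8.4]
grip_width: 0.195
grasp_force: 49.2
time_s: 11.65
eef_pos: [540.2, 22.0, 88.4]
tcp_rot: [-2.196, 2.241, 0.004]
wrist_force: [-3.0, 6.8, 6.7]
grip_width: 0.194
grasp_force: 49.1
[539.98161328  22.00043824  88.39581934] [-2.49494841  6.10117956  6.13048192] 49.047473073005676
86.31291825800695 1.0086111148883956
```

View pics/w8.png

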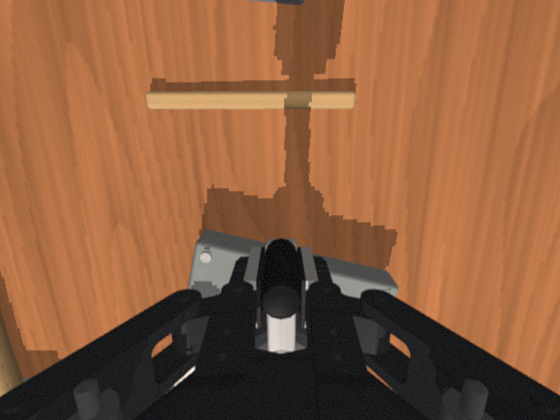

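```bash

python3 -m jog '[[0.001,0,0,0,0,0.01,10],[0.002,0,0,0,0,0.02,10],[0.002,0,0,0,0,0.02,10],[0.002,0,0,0,0,0.02,10]]'
python3 - <<'E'
from h import *
F=[];P=[]
for i in range(6):
    bot.capture("side");s=bot.sense();F.append(s["wrist_force"]);P.append(s["eef_pos"])
print(np.mean(F,0),np.mean(P,0))
c=bot.capture("wrist")
from scipy.spatial.transform import Rotation as R
# top of post and arm line
print(R.from_rotvec(s["tcp_rot"]).as_matrix().round(3))
print([proj(c,(541.5+90*np.cos(-2.597+t),108.3+90*np.sin(-2.597+t),125)).round(1) for t in(.9,.95,1,1.05)], proj(c,(541.5,108.3,76)))
E
```

```text
time_s: 12.08
eef_pos: [541.5, 22.0, 88.4]
tcp_rot: [-2.216, 2.221, 0.005]
wrist_force: [-3.8, 6.4, 6.2]
grip_width: 0.197
grasp_force: 49.1
[-3.65542113  6.352036    6.91489467] [541.44480697  22.0065072   88.3899311 ]
[[-0.002 -1.     0.001]
 [-1.     0.002  0.005]
 [-0.005 -0.001 -1.   ]]
[array([304.6, 299.8]), array([293.7, 298.9]), array([282.7, 298.4]), array([271.6, 298.4])] [278.27300597 375.23762064]
```

```bash
python3 -c "
from cell import bot
print(bot.hand_in())"
```

```text
the job is handed in; nothing more can be done
None
```

I pressed the big round, square and small round keys in order, each released before the next. I then swung the lever to about 1.0 rad (click four) and handed in with the fingers still gripping the post; no verdict was returned, and the angle is my estimate from the tool position and camera, not a direct reading.

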